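Refit the lint strainer's basket and hold its bayonet lid at the vent mark

ROBOT

A 6-joint arm with a two-finger parallel gripper is mounted at the origin on the work surface. World frame = base frame: x ahead of the robot, y to its left, z up, the work surface at z = 0. Lengths are in m, angles in rad, forces in N, time in s.
With the tool pointing down it reaches from about 0.225 to 0.875 m from the base axis. Payload 3.4 kg.
Tool frame: the origin (TCP) lies at the very end of the fingers, on their centre line; the grasp point (between the pads) lies behind it (manip.grasp_offset is the z of the grasp point in the tool frame, in m); z points along the fingers, y is the line along which they close (so a half turn about z gives the same grasp; the last joint's range is limited). The gripper opens to 85 mm and grips with 20 to 120 N. Pads are 22 mm wide; open, the fingers measure 114 mm over their backs; the gripper's body (76 mm by 85 mm) begins 54 mm behind the grasp point. The pads swing forward as they close: fully open they stand 13 mm farther back than shut.
Start: joints at [1.177, 0.276, 1.505, -0, 1.361, -0.121], TCP at [0.155, 0.554, 0.196] pointing down, gripper open.
Joint ranges: [-2.89, 2.89], [-0.75, 2.08], [0.22, 2.7], [-1.18, 4.32], [0.11, 2.71], [-2.7, 2.7]. Speed limits (rad/s): [2.57, 2.57, 3.14, 3.14, 3.14, 3.14].

INTERFACE

Orientations are given as a unit quaternion [w, x, y, z].
In Python, from rig import manip gives the robot as it stands.
- The arm moves only by the shell command python3 -m pendant 'ROWS' [FORCE]. ROWS is JSON, a list of rows, each an object of numbers: "dx", "dy", "dz": the shift along the tool's x, y, z in m; "rx", "ry", "rz": the turn, a rotation vector about the tool's x, y, z in degrees; "hand": the finger opening in m, from 0 to 0.0854. In form: [{"dx": .., "dy": .., "dz": .., "rx": .., "ry": .., "rz": .., "hand": ..}, ...]. A call has 1 to 12 rows; each row shifts and turns the commanded pose from where the row before left it, along the tool's axes as they then stand; what a row does not reach is not made up. A row lasts 1/12 s, in which the tool goes at most 41.7 mm and 7.16 degrees, less where a joint would pass 70% of its speed; a pose out of reach is approached as far as the arm can. A call is refused whole if a number of a shift passes 0.0417 or a number of a turn 7.16, either way. A call with a gripper value outside its range is refused whole. The fingers move at their own pace and stop on an object; FORCE is the grip in N (left out, the last holds). Time passes only in rows, so rows that do not move let the fingers close. It gives the time, the measured TCP pose, the force, the opening and the grip force at its end, in the units of the state.
- manip.get_state(): the state, without advancing time (a new reading comes with each control period).
- manip.get_image(name): name is "scene" or "top" or "wrist"; returns a dict with "frame" (400x640x3 uint8, red, green, blue), "fx", "fy", "cx", "cy" (pixels), "position" and "attitude" of the camera in the world; the wrist camera has in their place "mount" (4x4, takes a point from camera to tool coordinates, whose origin is the TCP and whose axes are the flange's). Camera axes: x right, y up, looking along -z (the intrinsics and any distortion apply to the point x, -y, -z); pixel columns grow to the right and rows downward; lengths in m; the calibration is good to about 2 mm. The wrist camera is an equidistant fisheye: a pixel r from the principal point sees the ray r / f radians off the axis. A picture is of the moment at which its call begins: read the wrist's pose just before it. There is no depth.
- manip.sign_off(): hands the job in; it is judged then, once.
The state is a dict: "clock": time; "qpos": joint angles; "qd": joint speeds; "effort": joint torques, N m; "position": TCP position; "ee_rot": TCP orientation; "contact_force": force on the tool from outside, world axes, zero at the start; "moment": the same for the moment, N m; "width": finger opening in m; "gripper_force": force on a finger pad.
Only numpy, scipy, OpenCV 4.12 (cv2) and the standard library are available. Lean on these libraries where they do the work, as an engineer would, in place of code of your own. Each camera call takes 0.05 s, during which the arm holds its last target. There are 200 camera calls.

TASK

Put the strainer basket back into the open lint strainer so that it hangs by its flange on the ledge inside the mouth, and let go of it. Then fit the bayonet lid and turn it clockwise to the vent mark, halfway to the lock and short of its click, so that the air can bleed out when I open the tap. The lid springs back if released, so finish still gripping it steadily at the vent mark; leave everything else on the worktop where it is.

Things in the scene. Friction and masses are not known exactly. Their poses are not given: they have to be found in the camera images.
- housing: the lint strainer, a grey plastic pot fixed to the worktop; place and yaw vary. Origin: on its axis at worktop height, z up. Foot 130 (x) by 100 (y) by 10 mm; bowl 94 mm across; round shoulder 124 mm across, top 97.5 mm high; above it the neck. Pipe stubs leave along its +y and -y, 50 mm high, and turn down into the worktop 98 mm from the axis
- mouth (a point): centre of the neck's rim, on the housing's axis, 130 mm above the housing's origin. The round neck is 83 mm across outside (chamfered to 79 at the rim) and 74 mm inside
- ledge (a point): on the axis, 108 mm high: level of the flat ring ledge inside the neck, 22 mm below the rim. Its hole is 61 mm across, clear down to 36 mm above the worktop
- gap (a point): one of the two lug gaps in the bayonet collar, centred on the housing's +x (this point, 48.5 mm from the axis, 118 mm high) and on its -x. The collar runs round the outside of the neck, 97 mm across, from 112 to 118 mm high; each gap is 40 degrees wide. A fixed stop 10 degrees past the gap blocks a lid turned anticlockwise
- vent_mark (a point): the vent mark: two raised white strokes on the shoulder, 58.5 mm from the axis, 45 degrees (0.79 rad) clockwise, seen from above, from the +x gap; repeated half a turn round. One stroke marks the gap (open), three strokes at 90 degrees the lock
- catch (a joint): the lock's sprung roller under the collar, pressed down by a lug that rides over it, in m: 0 when free. The lid meets it at about 51 degrees of turn and clicks home at 90; at the vent mark it is untouched
- shutter (a joint): sprung vent shutter under the collar, carried along by a lug: 0 at rest, about 0.55 rad with the lid at the vent mark. From about 10 degrees of lid turn on it pushes the lid back, with 0.06 N m rising to 0.15 N m at the vent mark; a released lid springs back to about 10 degrees
- lid: the black bayonet lid, standing on its skirt at the start, yaw varies: 109 mm across, 73 mm high, 160 g. Origin: centre of its underside, z up. Fitted with its x axis along the housing's x (either way round), lugs through the gaps, it seats on the rim with its origin 103.5 mm above the housing's and turns freely, radial play 2.5 mm. With the lugs standing on the collar its origin is at 118 mm
- lid_bar (a point): centre of the straight grip bar on top of the lid: along the lid's x axis, 76 long, 16 wide (y), 24 tall, from 49 to 73 mm above the lid's origin. Around its foot the flat domed top, 88 mm across, lies at 49 mm
- lid_lug (a point): one of the two lugs that point inward at the skirt's lower edge, under the bar's ends (lid +x, this point, and -x): each 22 degrees wide, 6 mm tall, 88 mm between them; the skirt is 103 mm across inside. Outside, a small pointer tab marks each lug
- basket: the white slotted strainer basket, standing on its bottom at the start, yaw varies: round cup, 47 mm across at the bottom, 55 at the top; flange 68 mm across, from 60 to 64 mm above the origin; a bail handle above; 96 mm high, 120 g. Origin: centre of its underside, z up. Any yaw fits; seated, its origin is 48 mm above the housing's
- basket_bar (a point): centre of the basket's handle: a straight bar along the basket's x axis, 54 long, 12 wide (y), 14 tall, from 82 to 96 mm above its origin, on posts at both ends. Seated, it stands 14 mm proud of the rim; the lid has room for it
- softener: bystander: softener bottle, 76 mm across, 205 mm high; origin under its centre
- jar: bystander: jar, 80 mm across, 85 mm high; origin under its centre
- dosing_cup: bystander: white open dosing cup, 68 mm across, 60 mm high; origin under its centre
- union_nut: bystander: brass union nut, 52 mm across, 22 mm high; origin under its centre
- screwdriver: bystander: screwdriver lying flat beyond the strainer
- brush: bystander: flat cleaning brush lying between robot and strainer
- spray_can: bystander: plain spray can, 54 mm across, 150 mm high; origin under its centre
There are look-alikes about, which are no part of the job. Leave any purple look-alike of the basket alone.

How it is judged:
On the way, in this order (a step that is already met when the one before it is completed fails the run):
1. the basket hangs by its flange on the ledge, let go (horizontal distance between basket and housing below 0.005 m and z of basket in the frame of housing below 0.051 m and angle between basket's own z axis and vertical below 0.08 rad and contact force between the fingers and basket below 0.1 N), for 0.2 s.
2. the lid is seated with its lugs below the collar, not yet at the vent mark (horizontal distance between lid and housing below 0.006 m and z of lid in the frame of housing below 0.1085 m and angle between the x axis of lid and the x axis of housing, either way round below 0.5 rad), for 0.1 s.
At the end, for the whole second after the job is handed in: basket level on the ledge (within 5 mm of the axis, 3 mm of depth); lid seated level, lugs below the collar, turned 0.62 to 0.95 rad clockwise from the gaps against the sprung shutter, at rest, and gripped by the fingers with more than 3 N (horizontal distance between basket and housing below 0.005 m and z of basket in the frame of housing below 0.051 m and angle between each of basket, lid's own z axis and vertical below 0.08 rad and horizontal distance between lid and housing below 0.006 m and z of lid in the frame of housing below 0.1085 m and angle between the x axis of lid and the x axis of housing, either way round between 0.62 and 0.95 rad and value of joint shutter above 0.3 rad and contact force between the fingers and lid above 3 N and angular speed of lid below 0.15 rad/s); the arm keeps its last pose, push and grip.
It fails at once if the fitted lid is turned onto the lock's roller, past 1.05 rad (horizontal distance between lid and housing below 0.01 m and z of lid in the frame of housing below 0.11 m and angle between the x axis of lid and the x axis of housing, either way round above 1.05 rad).
It fails at once if a bystander is moved more than 30 mm (distance of any of softener, jar, dosing_cup, union_nut, screwdriver, brush, spray_can from where it was at the start of the episode above 0.03 m).
It also fails if it takes over 70 s, if anything falls off the work surface, if the arm or the gripper's body presses on something with over 40 N, if the wrist force passes 120 N, or if a joint passes its speed limit or range.

## Working session

There is one attempt and no reset: what is moved stays moved. The work goes in short steps, Python scripts to look and compute and a shell command to move; the robot and the scene stay as the last step left them, time stands still between calls to the robot, and variables do not carry over. Pictures are saved under pics/ and viewed, at most 10 in all, crops included, and the job is handed in when it is done.

```bash
ls; mkdir -p pics; cat > h.py <<'E'
import numpy as np, cv2
from rig import manip
from scipy.spatial.transform import Rotation as R
def q2R(q): return R.from_quat([q[1],q[2],q[3],q[0]]).as_matrix()
def att(a):
    a=np.array(a,float)
    return a if a.shape==(3,3) else q2R(a)
def grab(n,save=None):
    st=manip.get_state(); im=manip.get_image(n)
    if 'mount' in im:
        M=np.array(im['mount']); T=np.eye(4); T[:3,:3]=q2R(st['ee_rot']); T[:3,3]=st['position']; T=T@M
        im['R'],im['p']=T[:3,:3],T[:3,3]
    else: im['R'],im['p']=att(im['attitude']),np.array(im['position'])
    im['name']=n
    if save: cv2.imwrite(save,im['frame'][:,:,::-1])
    return im
def ray(im,u,v):
    x=(u-im['cx'])/im['fx']; y=(v-im['cy'])/im['fy']
    if im['name']=='wrist':
        r=np.hypot(x,y)+1e-12; d=np.array([np.sin(r)*x/r,np.sin(r)*y/r,np.cos(r)])
    else: d=np.array([x,y,1.])
    return im['R']@(d*[1,-1,-1])
def onz(im,u,v,z):
    d=ray(im,u,v); return im['p']+d*(z-im['p'][2])/d[2]
def proj(im,P):
    c=im['R'].T@(np.array(P)-im['p']); c=c*[1,-1,-1]
    if im['name']=='wrist':
        r=np.hypot(c[0],c[1])+1e-12; t=np.arctan2(r,c[2]); x,y=c[0]/r*t,c[1]/r*t
    else: x,y=c[0]/c[2],c[1]/c[2]
    return x*im['fx']+im['cx'],y*im['fy']+im['cy']
E
python3 - <<'E'
from h import *
for n in ('top','scene','wrist'):
    im=grab(n,f'pics/{n}0.png'); print(n,{k:np.round(v,3).tolist() if not isinstance(v,str) else v for k,v in im.items() if k!='frame'})
print(manip.get_state(), manip.grasp_offset)
E
```

```text
pics
top {'fx': 492.889, 'fy': 492.889, 'cx': 314.979, 'cy': 205.417, 'position': [0.511, -0.05, 1.565], 'attitude': [-0.702, -0.035, 0.017, 0.711], 'R': [[-0.011, 0.997, -0.073], [-1.0, -0.013, -0.026], [-0.027, 0.073, 0.997]], 'p': [0.511, -0.05, 1.565], 'name': 'top'}
scene {'fx': 520.107, 'fy': 520.107, 'cx': 333.156, 'cy': 204.563, 'position': [1.147, 0.352, 1.136], 'attitude': [0.436, 0.122, 0.252, 0.855], 'R': [[-0.591, -0.684, 0.429], [0.807, -0.494, 0.324], [-0.01, 0.538, 0.843]], 'p': [1.147, 0.352, 1.136], 'name': 'scene'}
wrist {'fx': 309.707, 'fy': 309.707, 'cx': 321.832, 'cy': 196.761, 'mount': [[0.001, 0.961, 0.276, 0.07], [1.0, -0.001, -0.0, 0.0], [0.0, 0.276, -0.961, -0.179], [0.0, 0.0, 0.0, 1.0]], 'R': [[0.269, -0.926, -0.265], [0.963, 0.258, 0.076], [-0.002, -0.276, 0.961]], 'p': [0.088, 0.573, 0.374], 'name': 'wrist'}
{'clock': 0.15, 'qpos': array([ 1.17702364e+00,  2.76476714e-01,  1.50583494e+00, -1.76548349e-05,
        1.36069352e+00, -1.20984943e-01]), 'qd': array([ 8.28992355e-04, -3.37182274e-03, -2.42907529e-03,  3.88471785e-04,
       -3.29251393e-03,  1.78136245e-06]), 'effort': array([ 6.45410419e-04, -4.17139363e+01, -2.46034008e+01, -1.23472610e-04,
        7.64461351e-03, -2.91421031e-05]), 'position': array([0.15474968, 0.55333144, 0.19502601]), 'ee_rot': array([-1.71428712e-04,  1.35969506e-01,  9.90712771e-01, -6.85194551e-04]), 'contact_force': array([-0.23006995, -0.06148   , -0.34374903]), 'moment': array([-0.0348044 ,  0.02364803,  0.03491741]), 'gripper_force': 0.0, 'width': 0.08548202880148736} -0.0187
```

View pics/top0.png

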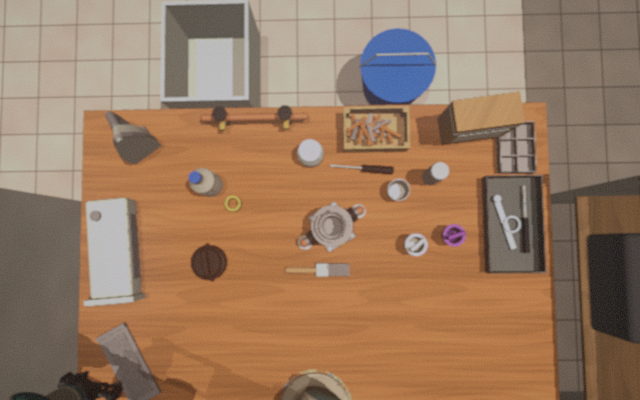

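View pics/scene0.png

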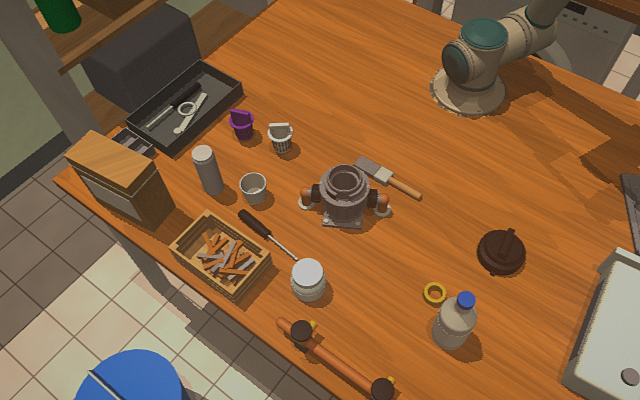

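Top view: basket candidates are the white slotted cup with bail at (416,244), the purple look-alike at (454,236), the open dosing cup at (398,190) and the jar at (310,152). I choose (416,244). The lid is at (209,262) and the housing at (331,227).

```bash
python3 - <<'E'
from h import *
im=grab('top'); f=im['frame'][:,:,::-1]
a=lambda u,v,s=25:cv2.resize(f[v-s:v+s,u-s:u+s],(260,260),interpolation=cv2.INTER_CUBIC)
g=grab('scene'); fs=g['frame'][:,:,::-1]
b=lambda u,v,s=30:cv2.resize(fs[v-s:v+s,u-s:u+s],(260,260),interpolation=cv2.INTER_CUBIC)
cv2.imwrite('pics/crop1.png',np.vstack([np.hstack([a(416,244),a(331,227,32),a(209,262)]),np.hstack([b(280,137),b(345,192,50),b(502,252,32)])]))
for n,(u,v,z) in dict(basket=(416,244,.09),housing=(331,227,.125),lid=(209,262,.07)).items(): print(n,onz(im,u,v,z).round(3))
for n,(u,v,z) in dict(basket=(281,128,.09),housing=(346,180,.130),lid=(503,245,.06)).items(): print(n,onz(g,u,v,z).round(3))
E
```

```text
basket [ 0.501 -0.31   0.09 ]
housing [ 0.554 -0.058  0.125]
lid [0.453 0.313 0.07 ]
basket [ 0.503 -0.303  0.09 ]
housing [ 0.563 -0.051  0.13 ]
lid [0.459 0.325 0.06 ]
```

View pics/crop1.png

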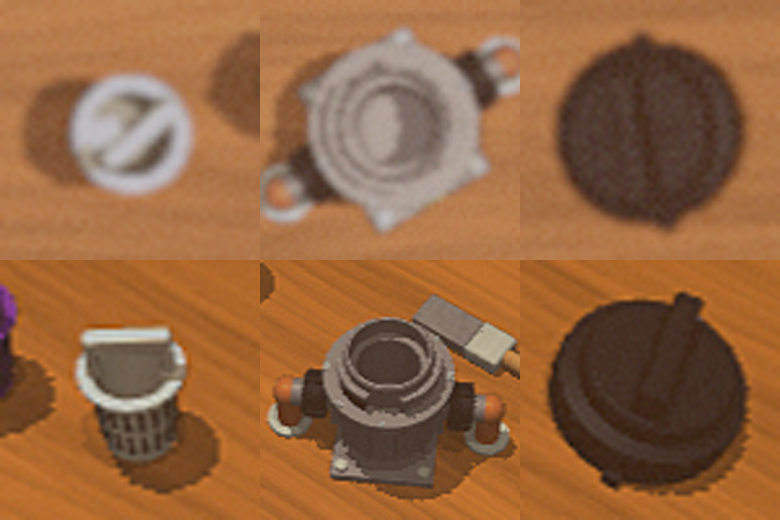

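The choice is confirmed: white slotted cup with bail, about (0.50,-0.31), bar diagonal. The lid's bar runs nearly along world x with pointer tabs at its ends. First I pass over the lid with the wrist camera.

```bash
python3 -m pendant '[{"dx":-0.0352,"dy":-0.0152,"dz":-0.0055},{"dx":-0.0352,"dy":-0.0152,"dz":-0.0055},{"dx":-0.0352,"dy":-0.0152,"dz":-0.0055},{"dx":-0.0352,"dy":-0.0152,"dz":-0.0055},{"dx":-0.0352,"dy":-0.0152,"dz":-0.0055},{"dx":-0.0352,"dy":-0.0152,"dz":-0.0055},{"dx":-0.0352,"dy":-0.0152,"dz":-0.0055},{"dx":-0.0352,"dy":-0.0152,"dz":-0.0055},{"dx":-0.0352,"dy":-0.0152,"dz":-0.0055},{"dx":-0.0352,"dy":-0.0152,"dz":-0.0055},{"dz":0},{"dz":0}]'
cat >> h.py <<'E'
def plan(x,y,z=None,yaw_y=None):
    """print tool-frame shift to world target; yaw_y: wanted world direction (deg) of the finger line (tool y)"""
    st=manip.get_state(); Rm=q2R(st['ee_rot']); p=np.array(st['position'])
    t=np.array([x,y,p[2] if z is None else z]); d=Rm.T@(t-p)
    cur=np.degrees(np.arctan2(Rm[1,1],Rm[0,1]))
    s='shift %s  |d|=%.3f  fingers at %.1f deg, tilt %.2f deg'%(d.round(4),np.linalg.norm(d),cur,np.degrees(np.arccos(-Rm[2,2])))
    if yaw_y is not None: s+='  rz %.1f'%(-((yaw_y-cur+90)%180-90))+' q6 %.2f'%st['qpos'][5]
    print(s)
E
python3 - <<'E'
from h import *
im=grab('wrist','pics/w_lid.png'); f=im['frame']
np.savez('lid.npz',**{k:im[k] for k in('R','p','frame')})
print(proj(im,(.453,.313,.073)), manip.get_state()['position'],manip.get_state()['clock'])
plan(.554,-.058,.30)
E
```

```text
(np.float64(226.76036584333744), np.float64(398.5375285813926)) [0.15488217 0.55359517 0.19542674] 0.3
shift [-0.5491 -0.4815 -0.1043]  |d|=0.738  fingers at 74.4 deg, tilt 0.03 deginvalid input
```

View pics/w_lid.png

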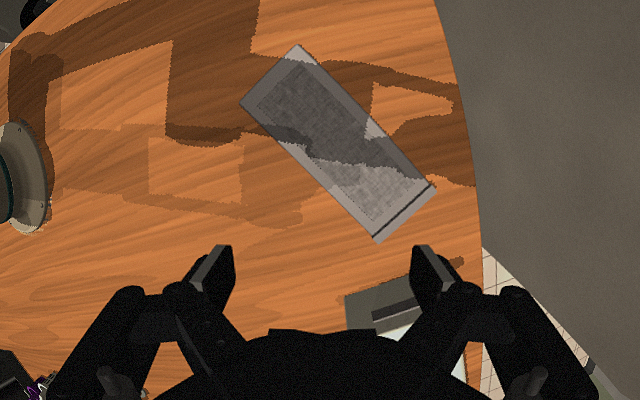

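The picture was taken at the start pose because the move was refused; it shows only the grey board at (340,140) and the fingertips at row 250. I'll check the row format.

```bash
python3 -m pendant '[{"dx":-0.0352,"dy":-0.0152,"dz":-0.0055,"rx":0,"ry":0,"rz":0,"hand":0.085}]'; python3 -m pendant '[{"dx":-0.0352,"dy":-0.0152,"dz":-0.0055}]' 40
```

```text
clock: 0.38
position: [0.1807, 0.5324, 0.2]
ee_rot: [-0.002, 0.133, 0.991, 0.001]
contact_force: [1.8, 0.1, 0.3]
width: 0.0849
gripper_force: 0.0invalid input
```

```bash
python3 -m pendant '[{"dx":-0.035,"dy":-0.015,"dz":-0.006,"rx":0,"ry":0,"rz":0,"hand":0.085},{"dx":-0.035,"dy":-0.015,"dz":-0.006,"rx":0,"ry":0,"rz":0,"hand":0.085},{"dx":-0.035,"dy":-0.015,"dz":-0.006,"rx":0,"ry":0,"rz":0,"hand":0.085},{"dx":-0.035,"dy":-0.015,"dz":-0.006,"rx":0,"ry":0,"rz":0,"hand":0.085},{"dx":-0.035,"dy":-0.015,"dz":-0.006,"rx":0,"ry":0,"rz":0,"hand":0.085},{"dx":-0.035,"dy":-0.015,"dz":-0.006,"rx":0,"ry":0,"rz":0,"hand":0.085},{"dx":-0.035,"dy":-0.015,"dz":-0.006,"rx":0,"ry":0,"rz":0,"hand":0.085},{"dx":-0.035,"dy":-0.015,"dz":-0.006,"rx":0,"ry":0,"rz":0,"hand":0.085},{"dx":-0.035,"dy":-0.015,"dz":-0.006,"rx":0,"ry":0,"rz":0,"hand":0.085},{"dx":0,"dy":0,"dz":0,"rx":0,"ry":0,"rz":0,"hand":0.085},{"dx":0,"dy":0,"dz":0,"rx":0,"ry":0,"rz":0,"hand":0.085}]'
python3 - <<'E'
from h import *
im=grab('wrist','pics/w_lid1.png'); f=im['frame']
np.savez('lid.npz',**{k:im[k] for k in('R','p','frame')})
print(proj(im,(.453,.313,.073)))
plan(.554,-.058,.30)
E
```

```text
clock: 1.3
position: [0.4533, 0.3135, 0.2552]
ee_rot: [0.0, 0.138, 0.99, 0.0]
contact_force: [0.8, 0.0, -0.3]
width: 0.0849
gripper_force: 0.0
(np.float64(320.93074773127654), np.float64(169.2222781874948))
shift [-0.1993 -0.3307 -0.0453]  |d|=0.389  fingers at 74.3 deg, tilt 0.07 deg
```

View pics/w_lid1.png

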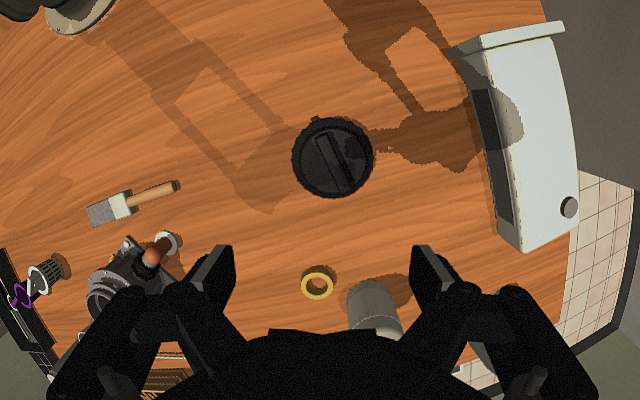

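The wrist view shows the lid at (333,157), its bar from about (320,133) to (348,190) and tabs at (313,119) and (352,197). Next I pass over the housing.

```bash
python3 -m pendant '[{"dx":-0.02,"dy":-0.033,"dz":0,"rx":0,"ry":0,"rz":0,"hand":0.085},{"dx":-0.02,"dy":-0.033,"dz":0,"rx":0,"ry":0,"rz":0,"hand":0.085},{"dx":-0.02,"dy":-0.033,"dz":0,"rx":0,"ry":0,"rz":0,"hand":0.085},{"dx":-0.02,"dy":-0.033,"dz":0,"rx":0,"ry":0,"rz":0,"hand":0.085},{"dx":-0.02,"dy":-0.033,"dz":0,"rx":0,"ry":0,"rz":0,"hand":0.085},{"dx":-0.02,"dy":-0.033,"dz":0,"rx":0,"ry":0,"rz":0,"hand":0.085},{"dx":-0.02,"dy":-0.033,"dz":0,"rx":0,"ry":0,"rz":0,"hand":0.085},{"dx":-0.02,"dy":-0.033,"dz":0,"rx":0,"ry":0,"rz":0,"hand":0.085},{"dx":-0.02,"dy":-0.033,"dz":0,"rx":0,"ry":0,"rz":0,"hand":0.085},{"dx":-0.02,"dy":-0.033,"dz":0,"rx":0,"ry":0,"rz":0,"hand":0.085},{"dx":0,"dy":0,"dz":0,"rx":0,"ry":0,"rz":0,"hand":0.085},{"dx":0,"dy":0,"dz":0,"rx":0,"ry":0,"rz":0,"hand":0.085}]'
python3 - <<'E'
from h import *
im=grab('wrist'); f=im['frame']
np.savez('hou.npz',**{k:im[k] for k in('R','p','frame')})
c=proj(im,(.554,-.058,.12)); print(c)
u,v=map(int,c); u0,v0=max(u-90,0),max(v-85,0); print(u0,v0)
cv2.imwrite('pics/w_hou.png',cv2.resize(f[v0:v0+150,u0:u0+200,::-1],None,fx=4,fy=4,interpolation=cv2.INTER_CUBIC))
plan(.502,-.307,.25)
E
```

```text
clock: 2.35
position: [0.5552, -0.0568, 0.2545]
ee_rot: [-0.001, 0.137, 0.991, 0.001]
contact_force: [-0.2, 0.2, -1.2]
width: 0.0851
gripper_force: 0.0
(np.float64(319.8877969872995), np.float64(177.5034273245812))
229 92
shift [-0.0168 -0.2564  0.0043]  |d|=0.257  fingers at 74.4 deg, tilt 0.13 deg
```

View pics/w_hou.png

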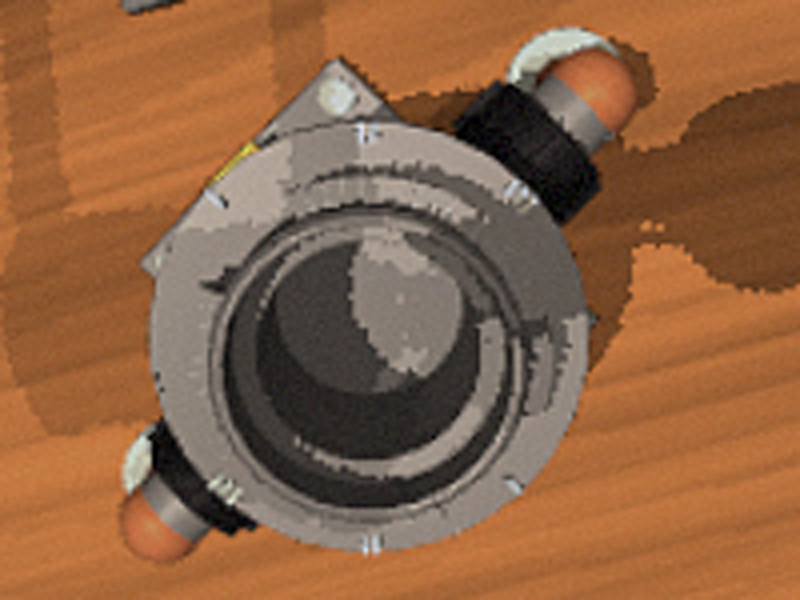

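The housing is seen cleanly. Single strokes (gap) are at crop (213,197)/(515,487), double (vent) at (370,133)/(372,545), triple (lock) at (520,193)/(223,488), with the rim around (368,362). I compute the pose from these marks.

```bash
python3 - <<'E'
from h import *
z=np.load('hou.npz'); 
im=grab('wrist'); im['R'],im['p'],f=z['R'],z['p'],z['frame']
M=dict(o1=(213,197),o2=(515,487),v1=(370,133),v2=(372,545),l1=(520,193),l2=(223,488))
W={k:onz(im,(u+.5)/4-.5+229,(v+.5)/4-.5+92,.098)[:2] for k,(u,v) in M.items()}
for a in 'ovl':
    p,q=W[a+'1'],W[a+'2']; d=p-q
    print(a,((p+q)/2).round(4),'r',np.linalg.norm(d)/2,'deg',np.degrees(np.arctan2(d[1],d[0])))
# vent bearing should be open-45, lock open-90
c=np.mean(list(W.values()),0); print('centre',c)
for n,pts,zz in (('rim outer/chamfer L,R,T,B',((211,365),(524,365),(368,203),(368,517)),.13),):
    for u,v in pts: print(onz(im,(u+.5)/4-.5+229,(v+.5)/4-.5+92,zz)[:2].round(4), end=' ')
print()
E
```

```text
o [ 0.5593 -0.0587] r 0.0592121067816749 deg -150.25719614601954
v [ 0.5599 -0.0581] r 0.05898349868176161 deg 164.57415692757007
l [ 0.5589 -0.0589] r 0.05923603287378768 deg 119.78776203618922
centre [ 0.55937035 -0.058559  ]
[ 0.5466 -0.0964] [ 0.568  -0.0201] [ 0.5181 -0.0471] [ 0.5966 -0.0692]
```

```bash
python3 -m pendant '[{"dx":-0.0025,"dy":-0.0366,"dz":0.001,"rx":0,"ry":0,"rz":0,"hand":0.085},{"dx":-0.0025,"dy":-0.0366,"dz":0.001,"rx":0,"ry":0,"rz":0,"hand":0.085},{"dx":-0.0025,"dy":-0.0366,"dz":0.001,"rx":0,"ry":0,"rz":0,"hand":0.085},{"dx":-0.0025,"dy":-0.0366,"dz":0.001,"rx":0,"ry":0,"rz":0,"hand":0.085},{"dx":-0.0025,"dy":-0.0366,"dz":0.001,"rx":0,"ry":0,"rz":0,"hand":0.085},{"dx":-0.0025,"dy":-0.0366,"dz":0.001,"rx":0,"ry":0,"rz":0,"hand":0.085},{"dx":-0.0025,"dy":-0.0366,"dz":0.001,"rx":0,"ry":0,"rz":0,"hand":0.085},{"dx":0,"dy":0,"dz":0,"rx":0,"ry":0,"rz":0,"hand":0.085},{"dx":0,"dy":0,"dz":0,"rx":0,"ry":0,"rz":0,"hand":0.085}]'
python3 - <<'E'
from h import *
im=grab('wrist'); f=im['frame']
np.savez('bas.npz',**{k:im[k] for k in('R','p','frame')})
c=proj(im,(.502,-.307,.09)); print(c)
u,v=map(int,c); u0,v0=max(u-100,0),max(v-75,0); print(u0,v0)
cv2.imwrite('pics/w_bas.png',cv2.resize(f[v0:v0+150,u0:u0+200,::-1],None,fx=4,fy=4,interpolation=cv2.INTER_CUBIC))
E
```

```text
clock: 3.2
position: [0.5033, -0.3075, 0.2478]
ee_rot: [-0.0, 0.136, 0.991, 0.001]
contact_force: [0.1, 1.6, -0.3]
width: 0.0848
gripper_force: 0.0
(np.float64(321.4271257748188), np.float64(172.3516716151059))
221 97
```

View pics/w_bas.png

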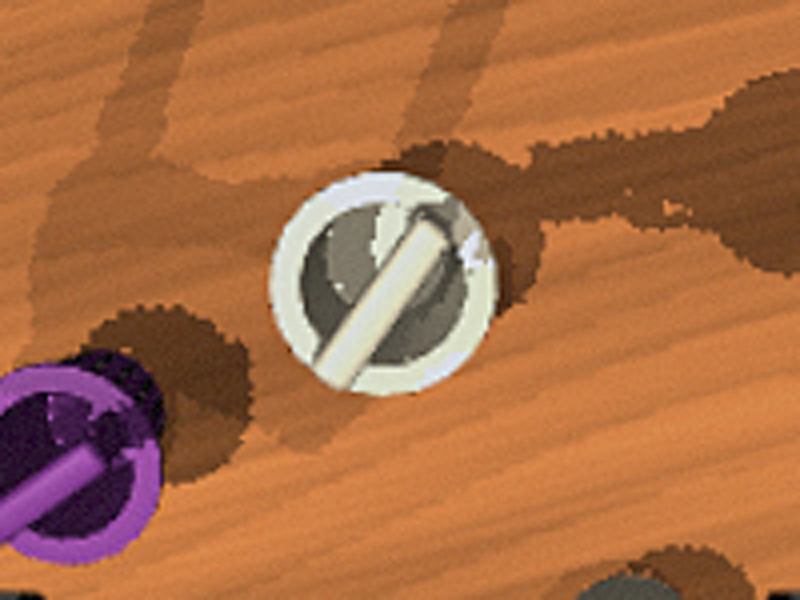

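The white basket's flange circle is centred at crop (384,283), radius about 113. The bar runs from (430,225) to (335,380), and the purple decoy sits lower left.

```bash
python3 - <<'E'
from h import *
z=np.load('bas.npz'); im=grab('wrist'); im['R'],im['p'],f=z['R'],z['p'],z['frame']
hsv=cv2.cvtColor(f,cv2.COLOR_RGB2HSV); m=((hsv[...,1]<70)&(hsv[...,2]>110)).astype(np.uint8)
m[:, :280]=0; m[:,360:]=0; m[:130]=0; m[215:]=0
cs,_=cv2.findContours(m,0,cv2.CHAIN_APPROX_NONE); c=max(cs,key=cv2.contourArea)[:,0]
# flange outline points -> z=.064
W=np.array([onz(im,u,v,.064)[:2] for u,v in cv2.convexHull(c)[:,0]])
for i in range(3):
    A=np.c_[2*W,np.ones(len(W))]; s=np.linalg.lstsq(A,(W**2).sum(1),rcond=None)[0]
    r=np.sqrt(s[2]+s[0]**2+s[1]**2); e=np.abs(np.linalg.norm(W-s[:2],axis=1)-r); print('flange',s[:2],'r',r,len(W)); W=W[e<.0015]
g=lambda u,v,zz:onz(im,(u+.5)/4-.5+221,(v+.5)/4-.5+97,zz)[:2]
a,b=g(428,228,.096),g(337,378,.096); print('bar',a,b,(a+b)/2,np.linalg.norm(a-b))
d=a-b; th=np.degrees(np.arctan2(d[1],d[0])); print('bar deg',th)
plan(*s[:2],.072,th+90)
E
```

```text
flange [ 0.50020933 -0.31280601] r 0.0339132222401217 33
flange [ 0.50020933 -0.31280601] r 0.0339132222401217 33
flange [ 0.50020933 -0.31280601] r 0.0339132222401217 33
bar [ 0.48278744 -0.29470562] [ 0.51626002 -0.33000326] [ 0.49952373 -0.31235444] 0.048645014215431916
bar deg 133.47980734827695
shift [ 0.0015 -0.0079  0.1763]  |d|=0.176  fingers at 74.5 deg, tilt 0.09 deg  rz 31.0 q6 -1.97
```

```bash
python3 -m pendant '[{"dx":0.0015,"dy":-0.008,"dz":0,"rx":0,"ry":0,"rz":0,"hand":0.085},{"dx":0,"dy":0,"dz":0.01,"rx":0,"ry":0,"rz":6.2,"hand":0.085},{"dx":0,"dy":0,"dz":0.01,"rx":0,"ry":0,"rz":6.2,"hand":0.085},{"dx":0,"dy":0,"dz":0.01,"rx":0,"ry":0,"rz":6.2,"hand":0.085},{"dx":0,"dy":0,"dz":0.01,"rx":0,"ry":0,"rz":6.2,"hand":0.085},{"dx":0,"dy":0,"dz":0.01,"rx":0,"ry":0,"rz":6.2,"hand":0.085},{"dx":0,"dy":0,"dz":0.03,"rx":0,"ry":0,"rz":0,"hand":0.085},{"dx":0,"dy":0,"dz":0.03,"rx":0,"ry":0,"rz":0,"hand":0.085},{"dx":0,"dy":0,"dz":0.03,"rx":0,"ry":0,"rz":0,"hand":0.085},{"dx":0,"dy":0,"dz":0.02,"rx":0,"ry":0,"rz":0,"hand":0.085},{"dx":0,"dy":0,"dz":0.016,"rx":0,"ry":0,"rz":0,"hand":0.085},{"dx":0,"dy":0,"dz":0,"rx":0,"ry":0,"rz":0,"hand":0.085}]'
python3 - <<'E'
from h import *
plan(.5002,-.3127,.072,43.5)
E
```

```text
clock: 4.3
position: [0.4977, -0.3125, 0.0689]
ee_rot: [-0.004, 0.395, 0.919, 0.001]
contact_force: [-0.3, 0.1, -0.6]
width: 0.0851
gripper_force: 0.0
shift [-0.0019  0.0017 -0.0031]  |d|=0.004  fingers at 43.5 deg, tilt 0.42 deg  rz -0.0 q6 -1.44
```

Correct slightly and close.

```bash
python3 -m pendant '[{"dx":-0.001,"dy":0.001,"dz":-0.003,"rx":0,"ry":0,"rz":0,"hand":0.085},{"dx":0,"dy":0,"dz":0,"rx":0,"ry":0,"rz":0,"hand":0.04},{"dx":0,"dy":0,"dz":0,"rx":0,"ry":0,"rz":0,"hand":0.015},{"dx":0,"dy":0,"dz":0,"rx":0,"ry":0,"rz":0,"hand":0.004},{"dx":0,"dy":0,"dz":0,"rx":0,"ry":0,"rz":0,"hand":0.004},{"dx":0,"dy":0,"dz":0,"rx":0,"ry":0,"rz":0,"hand":0.004},{"dx":0,"dy":0,"dz":0,"rx":0,"ry":0,"rz":0,"hand":0.004},{"dx":0,"dy":0,"dz":0,"rx":0,"ry":0,"rz":0,"hand":0.004},{"dx":0,"dy":0,"dz":0,"rx":0,"ry":0,"rz":0,"hand":0.004},{"dx":0,"dy":0,"dz":0,"rx":0,"ry":0,"rz":0,"hand":0.004}]' 40
python3 - <<'E'
from h import *
plan(.5002,-.3127,.072,43.5)
print(manip.get_state()['position'])
E
```

```text
clock: 5.13
position: [0.501, -0.3157, 0.0751]
ee_rot: [-0.0, 0.396, 0.918, 0.0]
contact_force: [-0.5, -0.1, -1.4]
width: 0.0044
gripper_force: 0.0
shift [0.0027 0.0015 0.0031]  |d|=0.004  fingers at 43.4 deg, tilt 0.01 deg  rz -0.1 q6 -1.44
[ 0.50098972 -0.31571478  0.07510304]
```

The fingers closed to 4 mm without meeting the bar; look.

```bash
python3 - <<'E'
from h import *
im=grab('wrist'); f=im['frame']
np.savez('bas2.npz',**{k:im[k] for k in('R','p','frame')})
c=proj(im,(.5,-.3127,.09)); print(c, proj(im,manip.get_state()['position']))
cv2.imwrite('pics/w_bas2.png',cv2.resize(f[120:270,220:420,::-1],None,fx=4,fy=4,interpolation=cv2.INTER_CUBIC))
E
```

```text
(np.float64(323.46874279676354), np.float64(230.59784674149105)) (np.float64(321.1543393182494), np.float64(225.76440998921103))
```

View pics/w_bas2.png

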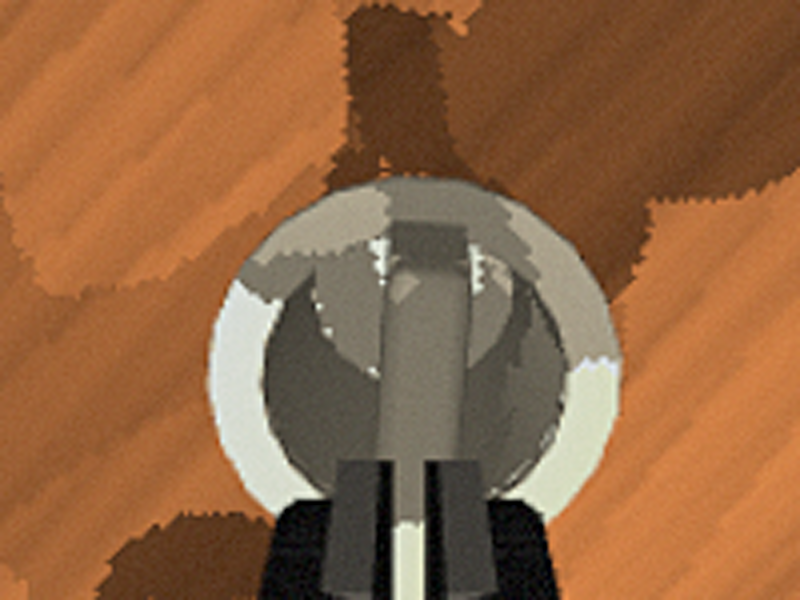

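The closed pads (tips at crop row 460, gap about (393–425)) stand above the bar, which shows through between them. I'll check the heights numerically from the flange circle in both pictures.

```bash
cat >> h.py <<'E'
def load(fn):
    z=np.load(fn); im=manip.get_image('wrist'); im['name']='wrist'; im['R'],im['p'],im['frame']=z['R'],z['p'],z['frame']; return im
def circ(W):
    s=np.linalg.lstsq(np.c_[2*W,np.ones(len(W))],(W**2).sum(1),rcond=None)[0]
    return s[0],s[1],np.sqrt(s[2]+s[0]**2+s[1]**2)
E
python3 - <<'E'
from h import *
g=lambda im,p,o,zz:onz(im,(p[0]+.5)/4-.5+o[0],(p[1]+.5)/4-.5+o[1],zz)[:2]
a=load('bas.npz'); b=load('bas2.npz')
A=[(270,283),(497,283),(384,170),(384,396),(305,203),(465,362),(303,362),(464,203)]
B=[(208,380),(621,380),(415,178),(240,280),(268,510),(556,510),(595,280),(300,215),(540,220)]
for zz in (.03,.045,.064,.08):
    print(zz,np.round(circ(np.array([g(a,p,(221,97),zz) for p in A])),4),np.round(circ(np.array([g(b,p,(220,120),zz) for p in B])),4))
# bar end (far end, top-edge corners) seen in 2
for zz in (.07,.082,.096): print(zz,'bar end2',g(b,(427,240),(220,120),zz).round(4), 'width',np.linalg.norm(g(b,(382,380),(220,120),zz)-g(b,(465,380),(220,120),zz)))
print(b['p'],a['p'],manip.grasp_offset)
E
```

```text
0.03 [ 0.5063 -0.3148  0.0372] [ 0.5086 -0.3213  0.0395]
0.045 [ 0.5036 -0.3138  0.0358] [ 0.5049 -0.3175  0.0369]
0.064 [ 0.5003 -0.3125  0.0341] [ 0.5001 -0.3127  0.0335]
0.08 [ 0.4975 -0.3115  0.0326] [ 0.4962 -0.3087  0.0307]
0.07 bar end2 [ 0.484  -0.2931] width 0.013055981583298352
0.082 bar end2 [ 0.482  -0.2913] width 0.012204091939366323
0.096 bar end2 [ 0.4797 -0.2891] width 0.011210220688112294
[ 0.45312827 -0.26467373  0.25391089] [ 0.43619845 -0.28858456  0.42668636] -0.0187
```

The basket pose is consistent at (0.500,-0.3127) in both pictures. But the fingertips in the picture (rays at known pad spacing) come out about 40 mm behind the nominal TCP. I check this by touch, lowering the closed fingers gently onto the bar top, expected at TCP z≈0.056.

```bash
python3 -m pendant '[{"dx":0.0027,"dy":0.0015,"dz":0.004,"rx":0,"ry":0,"rz":0,"hand":0.004},{"dx":0,"dy":0,"dz":0.004,"rx":0,"ry":0,"rz":0,"hand":0.004},{"dx":0,"dy":0,"dz":0.004,"rx":0,"ry":0,"rz":0,"hand":0.004},{"dx":0,"dy":0,"dz":0,"rx":0,"ry":0,"rz":0,"hand":0.004}]'
for i in 1; do :; done; python3 -m pendant '[{"dx":0,"dy":0,"dz":0.002,"rx":0,"ry":0,"rz":0,"hand":0.004},{"dx":0,"dy":0,"dz":0.002,"rx":0,"ry":0,"rz":0,"hand":0.004},{"dx":0,"dy":0,"dz":0,"rx":0,"ry":0,"rz":0,"hand":0.004}]'
```

```text
clock: 5.62
position: [0.4995, -0.312, 0.0619]
ee_rot: [-0.001, 0.396, 0.918, 0.0]
contact_force: [-0.0, 1.0, -0.1]
width: 0.0039
gripper_force: 0.0
clock: 5.87
position: [0.5008, -0.313, 0.0607]
ee_rot: [0.001, 0.396, 0.918, -0.0]
contact_force: [-1.8, 0.1, 8.0]
width: 0.0039
gripper_force: 4.0
```

Contact (8 N) occurs at TCP z≈0.0605, so the real fingertips are about 35 mm behind the reported TCP. I'll open, go down to TCP z≈0.037 and close.

```bash
python3 -m pendant '[{"dx":0,"dy":0,"dz":-0.005,"rx":0,"ry":0,"rz":0,"hand":0.06},{"dx":0,"dy":0,"dz":0,"rx":0,"ry":0,"rz":0,"hand":0.06},{"dx":0,"dy":0,"dz":0,"rx":0,"ry":0,"rz":0,"hand":0.06},{"dx":0,"dy":0,"dz":0.003,"rx":0,"ry":0,"rz":0,"hand":0.06},{"dx":0,"dy":0,"dz":0.008,"rx":0,"ry":0,"rz":0,"hand":0.06},{"dx":0,"dy":0,"dz":0.008,"rx":0,"ry":0,"rz":0,"hand":0.06},{"dx":0,"dy":0,"dz":0.008,"rx":0,"ry":0,"rz":0,"hand":0.06},{"dx":0,"dy":0,"dz":0,"rx":0,"ry":0,"rz":0,"hand":0.06}]'
python3 -m pendant '[{"dx":0,"dy":0,"dz":0,"rx":0,"ry":0,"rz":0,"hand":0.004},{"dx":0,"dy":0,"dz":0,"rx":0,"ry":0,"rz":0,"hand":0.004},{"dx":0,"dy":0,"dz":0,"rx":0,"ry":0,"rz":0,"hand":0.004},{"dx":0,"dy":0,"dz":0,"rx":0,"ry":0,"rz":0,"hand":0.004},{"dx":0,"dy":0,"dz":0,"rx":0,"ry":0,"rz":0,"hand":0.004},{"dx":0,"dy":0,"dz":0,"rx":0,"ry":0,"rz":0,"hand":0.004}]' 40
```

```text
clock: 6.53
position: [0.4987, -0.3115, 0.0345]
ee_rot: [-0.002, 0.396, 0.918, 0.001]
contact_force: [0.3, -0.3, -0.2]
width: 0.0601
gripper_force: 0.0
clock: 7.03
position: [0.5007, -0.3131, 0.0376]
ee_rot: [0.001, 0.396, 0.918, -0.0]
contact_force: [0.9, -0.5, -0.1]
width: 0.0112
gripper_force: 42.0
```

Gripped at 11 mm and 42 N. Lift and carry over the housing.

```bash
python3 -m pendant '[{"dx":0,"dy":0,"dz":-0.02,"rx":0,"ry":0,"rz":0,"hand":0.004},{"dx":0,"dy":0,"dz":-0.035,"rx":0,"ry":0,"rz":0,"hand":0.004},{"dx":0,"dy":0,"dz":-0.04,"rx":0,"ry":0,"rz":0,"hand":0.004},{"dx":0,"dy":0,"dz":-0.04,"rx":0,"ry":0,"rz":0,"hand":0.004},{"dx":0,"dy":0,"dz":-0.03,"rx":0,"ry":0,"rz":0,"hand":0.004},{"dx":0.015,"dy":0.022,"dz":0,"rx":0,"ry":0,"rz":0,"hand":0.004},{"dx":0.022,"dy":0.033,"dz":0,"rx":0,"ry":0,"rz":0,"hand":0.004},{"dx":0.022,"dy":0.033,"dz":0,"rx":0,"ry":0,"rz":0,"hand":0.004},{"dx":0.022,"dy":0.033,"dz":0,"rx":0,"ry":0,"rz":0,"hand":0.004},{"dx":0.022,"dy":0.033,"dz":0,"rx":0,"ry":0,"rz":0,"hand":0.004},{"dx":0.022,"dy":0.033,"dz":0,"rx":0,"ry":0,"rz":0,"hand":0.004},{"dx":0.015,"dy":0.022,"dz":0,"rx":0,"ry":0,"rz":0,"hand":0.004}]'
python3 -m pendant '[{"dx":0,"dy":0,"dz":0,"rx":0,"ry":0,"rz":0,"hand":0.004},{"dx":0,"dy":0,"dz":0,"rx":0,"ry":0,"rz":0,"hand":0.004}]'
python3 - <<'E'
from h import *
im=grab('wrist'); f=im['frame']
np.savez('bas3.npz',**{k:im[k] for k in('R','p','frame')})
plan(.5585,-.0584)
cv2.imwrite('pics/w_bas3.png',cv2.resize(f[100:250,220:420,::-1],None,fx=4,fy=4,interpolation=cv2.INTER_CUBIC))
print(manip.get_state()['position'])
E
```

```text
clock: 8.03
position: [0.5559, -0.0636, 0.2021]
ee_rot: [-0.001, 0.395, 0.919, 0.001]
contact_force: [-0.2, -0.9, -1.9]
width: 0.0112
gripper_force: 41.8
clock: 8.2
position: [0.5558, -0.0659, 0.202]
ee_rot: [-0.0, 0.394, 0.919, -0.0]
contact_force: [0.1, -1.2, -0.9]
width: 0.011
gripper_force: 41.8
shift [ 0.0045  0.0081 -0.    ]  |d|=0.009  fingers at 43.5 deg, tilt 0.06 deg
[ 0.55573761 -0.0672336   0.20197124]
```

View pics/w_bas3.png

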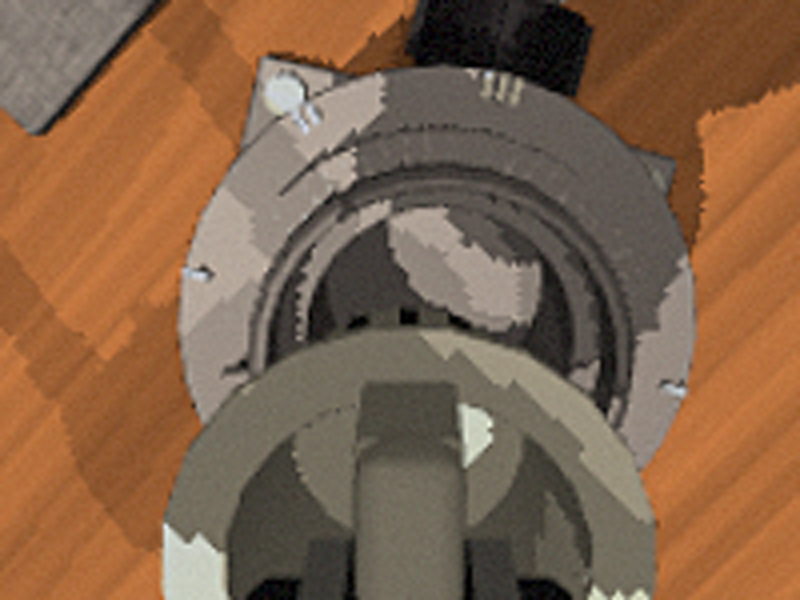

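Held basket hangs straight below the fingers (flange top edge at crop (415,328), sides at 163 and 656). Housing marks show single strokes at (199,273)/(672,388), double (305,115), triple (500,85). Compute the offset.

```bash
python3 - <<'E'
from h import *
im=load('bas3.npz'); g=lambda p,zz:onz(im,(p[0]+.5)/4-.5+220,(p[1]+.5)/4-.5+100,zz)[:2]
print('imgp',im['p'])
o1,o2=g((199,273),.098),g((672,388),.098); v=g((305,115),.098); l=g((500,85),.098)
d=o1-o2; c=(o1+o2)/2; print('open centre',c,np.linalg.norm(d)/2,np.degrees(np.arctan2(d[1],d[0])))
A=np.array([o1,o2,v,l]); print('circle of marks',circ(A))
S=np.array([g(p,.0975) for p in ((178,310),(430,67),(694,310),(225,165),(640,155))]); print('shoulder',circ(S))
zf=.202-.0376+.064
F=np.array([g(p,zf) for p in ((163,545),(656,530),(415,328),(197,435),(637,465))])
print('flange',circ(F))
for i in range(3): print(manip.get_state()['position'],end=' ')
st=manip.get_state(); print(st['qd'].round(3)); plan(.5585,-.0584)
E
```

```text
imgp [ 0.50788886 -0.01500443  0.38081196]
open centre [ 0.55922618 -0.05851997] 0.058005378285143405 -150.38353457210238
circle of marks (np.float64(0.5585964922160079), np.float64(-0.05761529029010837), np.float64(0.05805702133362823))
shoulder (np.float64(0.5584438904980987), np.float64(-0.058473157885324506), np.float64(0.06168522781136142))
flange (np.float64(0.5557479802761525), np.float64(-0.06514369519860086), np.float64(0.033669443018917444))
[ 0.55572545 -0.06800562  0.20198117] [ 0.55572545 -0.06800562  0.20198117] [ 0.55572545 -0.06800562  0.20198117] [-0.024  0.001 -0.     0.004  0.001  0.003]
shift [ 0.0051  0.0086 -0.    ]  |d|=0.010  fingers at 43.4 deg, tilt 0.06 deg
```

```bash
python3 -m pendant '[{"dx":0.0047,"dy":0.009,"dz":0,"rx":0,"ry":0,"rz":0,"hand":0.004},{"dx":0,"dy":0,"dz":0,"rx":0,"ry":0,"rz":0,"hand":0.004},{"dx":0,"dy":0,"dz":0,"rx":0,"ry":0,"rz":0,"hand":0.004},{"dx":0,"dy":0,"dz":0.015,"rx":0,"ry":0,"rz":0,"hand":0.004},{"dx":0,"dy":0,"dz":0.02,"rx":0,"ry":0,"rz":0,"hand":0.004},{"dx":0,"dy":0,"dz":0.02,"rx":0,"ry":0,"rz":0,"hand":0.004},{"dx":0,"dy":0,"dz":0.02,"rx":0,"ry":0,"rz":0,"hand":0.004},{"dx":0,"dy":0,"dz":0.01,"rx":0,"ry":0,"rz":0,"hand":0.004},{"dx":0,"dy":0,"dz":0,"rx":0,"ry":0,"rz":0,"hand":0.004},{"dx":0,"dy":0,"dz":0,"rx":0,"ry":0,"rz":0,"hand":0.004},{"dx":0,"dy":0,"dz":0,"rx":0,"ry":0,"rz":0,"hand":0.004}]'
python3 - <<'E'
from h import *
plan(.559,-.0584,.0866)
E
```

```text
clock: 9.22
position: [0.5605, -0.0583, 0.1184]
ee_rot: [0.001, 0.396, 0.918, 0.0]
contact_force: [-1.1, -1.0, -1.7]
width: 0.0113
gripper_force: 41.7
shift [ 0.001  -0.0012  0.0318]  |d|=0.032  fingers at 43.4 deg, tilt 0.13 deg
```

```bash
python3 -m pendant '[{"dx":0,"dy":-0.001,"dz":0.006,"rx":0,"ry":0,"rz":0,"hand":0.004},{"dx":0,"dy":0,"dz":0.006,"rx":0,"ry":0,"rz":0,"hand":0.004},{"dx":0,"dy":0,"dz":0.006,"rx":0,"ry":0,"rz":0,"hand":0.004},{"dx":0,"dy":0,"dz":0,"rx":0,"ry":0,"rz":0,"hand":0.004}]'
python3 -m pendant '[{"dx":0,"dy":0,"dz":0.004,"rx":0,"ry":0,"rz":0,"hand":0.004},{"dx":0,"dy":0,"dz":0.004,"rx":0,"ry":0,"rz":0,"hand":0.004},{"dx":0,"dy":0,"dz":0.003,"rx":0,"ry":0,"rz":0,"hand":0.004},{"dx":0,"dy":0,"dz":0,"rx":0,"ry":0,"rz":0,"hand":0.004},{"dx":0,"dy":0,"dz":0,"rx":0,"ry":0,"rz":0,"hand":0.004}]'
```

```text
clock: 9.55
position: [0.5576, -0.0582, 0.0979]
ee_rot: [-0.001, 0.396, 0.918, -0.0]
contact_force: [-0.9, 0.1, -1.6]
width: 0.0112
gripper_force: 41.7
clock: 9.97
position: [0.5585, -0.0584, 0.088]
ee_rot: [-0.0, 0.396, 0.918, -0.0]
contact_force: [-0.6, 0.7, -1.1]
width: 0.011
gripper_force: 41.8
```

```bash
python3 -m pendant '[{"dx":0,"dy":0,"dz":0.002,"rx":0,"ry":0,"rz":0,"hand":0.004},{"dx":0,"dy":0,"dz":0.001,"rx":0,"ry":0,"rz":0,"hand":0.004},{"dx":0,"dy":0,"dz":0,"rx":0,"ry":0,"rz":0,"hand":0.004},{"dx":0,"dy":0,"dz":0,"rx":0,"ry":0,"rz":0,"hand":0.004}]'
```

```text
clock: 10.3
position: [0.559, -0.0586, 0.0856]
ee_rot: [0.0, 0.396, 0.918, 0.0]
contact_force: [0.7, -1.0, 0.7]
width: 0.0111
gripper_force: 42.0
```

Contact with the ledge felt. Release a little, then lift straight out.

```bash
python3 -m pendant '[{"dx":0,"dy":0,"dz":0,"rx":0,"ry":0,"rz":0,"hand":0.027},{"dx":0,"dy":0,"dz":0,"rx":0,"ry":0,"rz":0,"hand":0.027},{"dx":0,"dy":0,"dz":0,"rx":0,"ry":0,"rz":0,"hand":0.027},{"dx":0,"dy":0,"dz":0,"rx":0,"ry":0,"rz":0,"hand":0.027},{"dx":0,"dy":0,"dz":0,"rx":0,"ry":0,"rz":0,"hand":0.027},{"dx":0,"dy":0,"dz":-0.01,"rx":0,"ry":0,"rz":0,"hand":0.027},{"dx":0,"dy":0,"dz":-0.02,"rx":0,"ry":0,"rz":0,"hand":0.027},{"dx":0,"dy":0,"dz":-0.03,"rx":0,"ry":0,"rz":0,"hand":0.027},{"dx":0,"dy":0,"dz":-0.035,"rx":0,"ry":0,"rz":0,"hand":0.027},{"dx":0,"dy":0,"dz":-0.025,"rx":0,"ry":0,"rz":0,"hand":0.085},{"dx":0,"dy":0,"dz":0,"rx":0,"ry":0,"rz":0,"hand":0.085},{"dx":0,"dy":0,"dz":0,"rx":0,"ry":0,"rz":0,"hand":0.085}]'
python3 - <<'E'
from h import *
im=grab('wrist'); f=im['frame']
np.savez('bas4.npz',**{k:im[k] for k in('R','p','frame')})
u,v=map(int,proj(im,(.559,-.0584,.13))); print(u,v)
hsv=cv2.cvtColor(f,cv2.COLOR_RGB2HSV)
# bar of the seated basket (top face z=.144): bright, unsaturated pixels near the mouth, brighter than the grey pot
for t in (150,170,190,205):
    m=((hsv[...,1]<60)&(hsv[...,2]>t)).astype(np.uint8); k=np.zeros_like(m); cv2.circle(k,(u,v),42,1,-1); m*=k
    cs,_=cv2.findContours(m,0,cv2.CHAIN_APPROX_NONE)
    for c in cs:
        if cv2.contourArea(c)>40: print(t,cv2.contourArea(c),cv2.minAreaRect(c),onz(im,*cv2.minAreaRect(c)[0],.144)[:2].round(4))
# lid from lid.npz
L=load('lid.npz'); g=L['frame'].max(2); 
for t in (45,55,65):
    m=(g<t).astype(np.uint8); m[:100]=0;m[215:]=0;m[:,:270]=0;m[:,:]*=1;m[:,395:]=0
    c=max(cv2.findContours(m,0,cv2.CHAIN_APPROX_NONE)[0],key=cv2.contourArea); print(t,cv2.contourArea(c),cv2.minEnclosingCircle(c))
cv2.imwrite('pics/x.png',cv2.resize(L['frame'][100:220,270:400,::-1],None,fx=4,fy=4,interpolation=cv2.INTER_CUBIC))
E
```

```text
clock: 11.3
position: [0.5598, -0.0588, 0.2077]
ee_rot: [0.002, 0.396, 0.918, 0.0]
contact_force: [-0.1, 0.4, -0.4]
width: 0.0624
gripper_force: 0.0
320 191
150 3977.5 ((321.7500305175781, 184.25001525878906), (72.12489318847656, 71.41778564453125), 45.0) [ 0.553  -0.0506]
170 544.0 ((320.4999694824219, 196.49998474121094), (54.99999237060547, 10.999998092651367), 90.0) [ 0.5593 -0.0588]
170 686.0 ((343.77899169921875, 186.21279907226562), (30.504005432128906, 66.15803527832031), 1.080924153327942) [ 0.567  -0.0396]
170 587.5 ((299.24066162109375, 184.30068969726562), (28.623004913330078, 65.0584487915039), 0.9710219502449036) [ 0.5398 -0.0631]
190 485.5 ((320.5, 197.5), (11.0, 53.0), 0.0) [ 0.5599 -0.0594]
190 41.0 ((331.5, 168.5), (5.0, 15.0), 0.0) [ 0.5497 -0.0359]
190 560.0 ((344.407470703125, 187.6600799560547), (25.529346466064453, 65.47586059570312), 5.806726932525635) [ 0.5682 -0.0401]
190 532.5 ((299.7066650390625, 184.30857849121094), (27.690937042236328, 65.0584487915039), 0.971021831035614) [ 0.54   -0.0628]
205 40.5 ((302.92431640625, 209.8690948486328), (23.08405876159668, 7.863182067871094), 38.1572265625) [ 0.5566 -0.0771]
205 269.0 ((348.8173828125, 175.52362060546875), (50.31494140625, 13.450529098510742), 67.69379425048828) [ 0.5638 -0.0304]
45 5016.0 ((331.5, 155.5), 42.80780792236328)
55 5069.5 ((331.5, 155.5), 42.80780792236328)
65 5100.5 ((331.5, 155.5), 42.80780792236328)
```

Basket bar lies on the mouth axis (0.5593,-0.0588), so it is seated. Estimate the lid from its earlier picture and plan the approach.

```bash
python3 - <<'E'
from h import *
L=load('lid.npz'); a,b=onz(L,320,134,.073)[:2],onz(L,348,190,.073)[:2]; d=b-a
print('lid bar',a,b,(a+b)/2,np.linalg.norm(d),np.degrees(np.arctan2(d[1],d[0])))
a,b=onz(L,313,119.5,.005)[:2],onz(L,352,197.5,.005)[:2]; d=b-a
print('lid tabs',(a+b)/2,np.linalg.norm(d),np.degrees(np.arctan2(d[1],d[0])))
B=load('bas4.npz'); e=np.array([-.688,.725])*.027; print([np.round(proj(B,(.559+s*e[0],-.0584+s*e[1],.144)),1) for s in(-1,1)])
c=(a+b)/2; plan(c[0],c[1],.21,np.degrees(np.arctan2(d[1],d[0]))+90)
E
```

```text
lid bar [0.41244812 0.32339135] [0.48642014 0.33750272] [0.44943413 0.33044703] 0.07530597563742335 10.80034041198445
lid tabs [0.4565615  0.32951138] 0.12456926487392267 10.770938591187056
[array([320.7, 226.8]), array([320.5, 163.3])]
shift [ 0.3513  0.1928 -0.0056]  |d|=0.401  fingers at 43.4 deg, tilt 0.17 deg  rz -57.4 q6 -0.99
```

```bash
python3 -m pendant '[{"dx":0.022,"dy":0.0125,"dz":0,"rx":0,"ry":0,"rz":0,"hand":0.085},{"dx":0.034,"dy":0.018,"dz":0,"rx":0,"ry":0,"rz":0,"hand":0.085},{"dx":0.034,"dy":0.018,"dz":0,"rx":0,"ry":0,"rz":0,"hand":0.085},{"dx":0.034,"dy":0.018,"dz":0,"rx":0,"ry":0,"rz":0,"hand":0.085},{"dx":0.034,"dy":0.018,"dz":0,"rx":0,"ry":0,"rz":0,"hand":0.085},{"dx":0.034,"dy":0.018,"dz":0,"rx":0,"ry":0,"rz":0,"hand":0.085},{"dx":0.034,"dy":0.018,"dz":0,"rx":0,"ry":0,"rz":0,"hand":0.085},{"dx":0.034,"dy":0.018,"dz":0,"rx":0,"ry":0,"rz":0,"hand":0.085},{"dx":0.034,"dy":0.018,"dz":0,"rx":0,"ry":0,"rz":0,"hand":0.085},{"dx":0.034,"dy":0.018,"dz":0,"rx":0,"ry":0,"rz":0,"hand":0.085},{"dx":0.026,"dy":0.016,"dz":0,"rx":0,"ry":0,"rz":0,"hand":0.085}]'
python3 -m pendant '[{"dx":0,"dy":0,"dz":0,"rx":0,"ry":0,"rz":-7.16,"hand":0.085},{"dx":0,"dy":0,"dz":0,"rx":0,"ry":0,"rz":-7.16,"hand":0.085},{"dx":0,"dy":0,"dz":0,"rx":0,"ry":0,"rz":-7.16,"hand":0.085},{"dx":0,"dy":0,"dz":0,"rx":0,"ry":0,"rz":-7.16,"hand":0.085},{"dx":0,"dy":0,"dz":0,"rx":0,"ry":0,"rz":-7.16,"hand":0.085},{"dx":0,"dy":0,"dz":0,"rx":0,"ry":0,"rz":-7.16,"hand":0.085},{"dx":0,"dy":0,"dz":0,"rx":0,"ry":0,"rz":-7.16,"hand":0.085},{"dx":0,"dy":0,"dz":0,"rx":0,"ry":0,"rz":-7.1,"hand":0.085},{"dx":0,"dy":0,"dz":0,"rx":0,"ry":0,"rz":0,"hand":0.085},{"dx":0,"dy":0,"dz":0,"rx":0,"ry":0,"rz":0,"hand":0.085},{"dx":0,"dy":0,"dz":0,"rx":0,"ry":0,"rz":0,"hand":0.085}]'
python3 - <<'E'
from h import *
im=grab('wrist'); f=im['frame']
np.savez('lid2.npz',**{k:im[k] for k in('R','p','frame')})
print(proj(im,(.453,.33,.073))); plan(.453,.33,.02,100.8)
cv2.imwrite('pics/w_lid2.png',cv2.resize(f[95:245,220:420,::-1],None,fx=4,fy=4,interpolation=cv2.INTER_CUBIC))
E
```

```text
clock: 12.42
position: [0.4519, 0.3318, 0.2039]
ee_rot: [-0.001, 0.395, 0.919, -0.001]
contact_force: [0.4, 0.1, -0.5]
width: 0.0849
gripper_force: 0.0
clock: 13.33
position: [0.4537, 0.3295, 0.2044]
ee_rot: [-0.001, -0.091, 0.996, -0.0]
contact_force: [0.3, -0.1, 0.6]
width: 0.0849
gripper_force: 0.0
(np.float64(322.2743912365347), np.float64(178.176639951457))
shift [0.0006 0.0007 0.1847]  |d|=0.185  fingers at 100.5 deg, tilt 0.06 deg  rz -0.3 q6 -1.25
```

View pics/w_lid2.png

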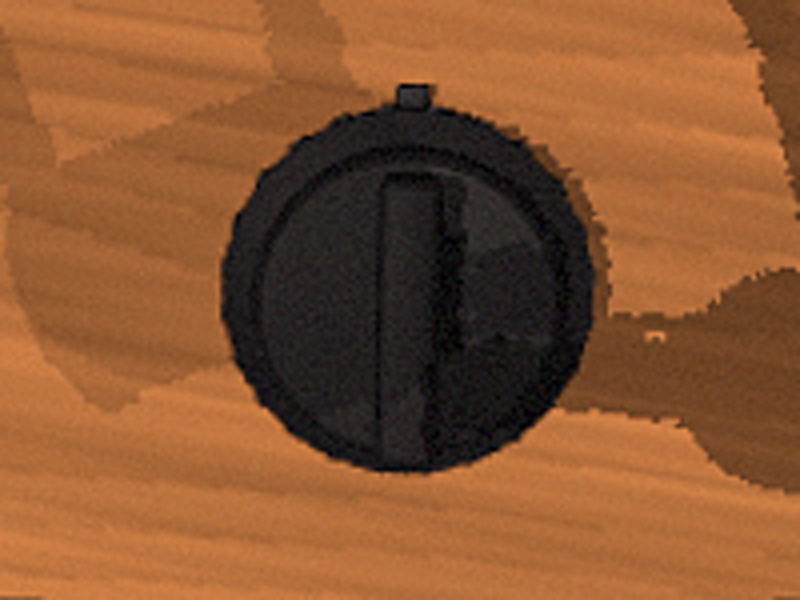

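The lid is right below: bar from crop (412,175) to (405,462), dome circle from col 258 to 562, tab at (415,95).

```bash
python3 - <<'E'
from h import *
im=load('lid2.npz'); g=lambda p,zz:onz(im,(p[0]+.5)/4-.5+220,(p[1]+.5)/4-.5+95,zz)[:2]
a,b=g((412,175),.073),g((405,462),.073); d=b-a; print('bar',(a+b)/2,np.linalg.norm(d),np.degrees(np.arctan2(d[1],d[0])))
print('bar width',np.linalg.norm(g((381,300),.073)-g((438,300),.073)))
D=np.array([g(p,.045) for p in ((258,300),(562,300),(410,148))]); print('dome',circ(D))
t=g((415,97),.006)
S=np.array([g(p,.0) for p in ((222,300),(597,300),(410,108),(290,165),(530,165))]); print('skirt z0',circ(S),'tab',t)
S=np.array([g(p,.03) for p in ((222,300),(597,300),(410,108),(290,165),(530,165),(410,472))]); print('skirt z.03',circ(S))
c=(a+b)/2; plan(c[0],c[1],.02,np.degrees(np.arctan2(d[1],d[0]))+90)
E
```

```text
bar [0.44995327 0.3288648 ] 0.07542111156669282 9.104124395834326
bar width 0.014525940315473659
dome (np.float64(0.44971160045766484), np.float64(0.32922960778585353), np.float64(0.04243333685230004))
skirt z0 (np.float64(0.4590141251405758), np.float64(0.330824979630731), np.float64(0.05900733407731712)) tab [0.39500517 0.32063457]
skirt z.03 (np.float64(0.45209881681908487), np.float64(0.3295581555934815), np.float64(0.05365743289698821))
shift [3.900e-03 1.000e-04 1.848e-01]  |d|=0.185  fingers at 100.5 deg, tilt 0.04 deg  rz 1.4 q6 -1.25
```

```bash
python3 -m pendant '[{"dx":0.0039,"dy":0,"dz":0,"rx":0,"ry":0,"rz":0.8,"hand":0.06},{"dx":0,"dy":0,"dz":0.03,"rx":0,"ry":0,"rz":0,"hand":0.06},{"dx":0,"dy":0,"dz":0.03,"rx":0,"ry":0,"rz":0,"hand":0.06},{"dx":0,"dy":0,"dz":0.03,"rx":0,"ry":0,"rz":0,"hand":0.06},{"dx":0,"dy":0,"dz":0.03,"rx":0,"ry":0,"rz":0,"hand":0.06},{"dx":0,"dy":0,"dz":0.025,"rx":0,"ry":0,"rz":0,"hand":0.06},{"dx":0,"dy":0,"dz":0.02,"rx":0,"ry":0,"rz":0,"hand":0.06},{"dx":0,"dy":0,"dz":0.01,"rx":0,"ry":0,"rz":0,"hand":0.06},{"dx":0,"dy":0,"dz":0.006,"rx":0,"ry":0,"rz":0,"hand":0.06},{"dx":0,"dy":0,"dz":0,"rx":0,"ry":0,"rz":0,"hand":0.06},{"dx":0,"dy":0,"dz":0,"rx":0,"ry":0,"rz":0,"hand":0.06},{"dx":0,"dy":0,"dz":0,"rx":0,"ry":0,"rz":0,"hand":0.06}]'
python3 - <<'E'
from h import *
plan(.45,.329,.017,99.6)
E
```

```text
clock: 14.43
position: [0.4513, 0.3296, 0.0256]
ee_rot: [0.001, -0.085, 0.996, 0.001]
contact_force: [-0.1, -0.6, 0.9]
width: 0.06
gripper_force: 0.0
shift [ 0.0014 -0.0004  0.0086]  |d|=0.009  fingers at 99.8 deg, tilt 0.17 deg  rz 0.2 q6 -1.24
```

```bash
python3 -m pendant '[{"dx":0.001,"dy":0,"dz":0.004,"rx":0,"ry":0,"rz":0,"hand":0.06},{"dx":0,"dy":0,"dz":0.003,"rx":0,"ry":0,"rz":0,"hand":0.06},{"dx":0,"dy":0,"dz":0,"rx":0,"ry":0,"rz":0,"hand":0.06},{"dx":0,"dy":0,"dz":0,"rx":0,"ry":0,"rz":0,"hand":0.005},{"dx":0,"dy":0,"dz":0,"rx":0,"ry":0,"rz":0,"hand":0.005},{"dx":0,"dy":0,"dz":0,"rx":0,"ry":0,"rz":0,"hand":0.005},{"dx":0,"dy":0,"dz":0,"rx":0,"ry":0,"rz":0,"hand":0.005},{"dx":0,"dy":0,"dz":0,"rx":0,"ry":0,"rz":0,"hand":0.005},{"dx":0,"dy":0,"dz":0,"rx":0,"ry":0,"rz":0,"hand":0.005}]' 60
python3 - <<'E'
from h import *
plan(.45,.329,.017,99.6)
E
```

```text
clock: 15.18
position: [0.4496, 0.329, 0.0175]
ee_rot: [0.0, -0.085, 0.996, 0.0]
contact_force: [0.2, 0.5, 2.3]
width: 0.0146
gripper_force: 60.0
shift [-0.0004 -0.0001  0.0005]  |d|=0.001  fingers at 99.8 deg, tilt 0.05 deg  rz 0.2 q6 -1.23
```

Gripped (14.6 mm, 60 N). Lift and carry to the housing.

```bash
python3 -m pendant '[{"dx":0,"dy":0,"dz":-0.02,"rx":0,"ry":0,"rz":0,"hand":0.005},{"dx":0,"dy":0,"dz":-0.035,"rx":0,"ry":0,"rz":0,"hand":0.005},{"dx":0,"dy":0,"dz":-0.04,"rx":0,"ry":0,"rz":0,"hand":0.005},{"dx":0,"dy":0,"dz":-0.04,"rx":0,"ry":0,"rz":0,"hand":0.005},{"dx":0,"dy":0,"dz":-0.04,"rx":0,"ry":0,"rz":0,"hand":0.005},{"dx":-0.002,"dy":-0.018,"dz":0,"rx":0,"ry":0,"rz":0,"hand":0.005},{"dx":-0.004,"dy":-0.03,"dz":0,"rx":0,"ry":0,"rz":0,"hand":0.005},{"dx":-0.004,"dy":-0.038,"dz":0,"rx":0,"ry":0,"rz":0,"hand":0.005},{"dx":-0.004,"dy":-0.038,"dz":0,"rx":0,"ry":0,"rz":0,"hand":0.005},{"dx":-0.004,"dy":-0.038,"dz":0,"rx":0,"ry":0,"rz":0,"hand":0.005},{"dx":-0.004,"dy":-0.038,"dz":0,"rx":0,"ry":0,"rz":0,"hand":0.005},{"dx":-0.004,"dy":-0.038,"dz":0,"rx":0,"ry":0,"rz":0,"hand":0.005}]'
python3 -m pendant '[{"dx":-0.004,"dy":-0.038,"dz":0,"rx":0,"ry":0,"rz":0,"hand":0.005},{"dx":-0.004,"dy":-0.038,"dz":0,"rx":0,"ry":0,"rz":0,"hand":0.005},{"dx":-0.004,"dy":-0.038,"dz":0,"rx":0,"ry":0,"rz":0,"hand":0.005},{"dx":-0.003,"dy":-0.03,"dz":0,"rx":0,"ry":0,"rz":0,"hand":0.005},{"dx":-0.001,"dy":-0.018,"dz":0,"rx":0,"ry":0,"rz":0,"hand":0.005},{"dx":0,"dy":0,"dz":0,"rx":0,"ry":0,"rz":-5,"hand":0.005},{"dx":0,"dy":0,"dz":0,"rx":0,"ry":0,"rz":-6,"hand":0.005},{"dx":0,"dy":0,"dz":0,"rx":0,"ry":0,"rz":-6,"hand":0.005},{"dx":0,"dy":0,"dz":0,"rx":0,"ry":0,"rz":-3,"hand":0.005},{"dx":0,"dy":0,"dz":0,"rx":0,"ry":0,"rz":0,"hand":0.005},{"dx":0,"dy":0,"dz":0,"rx":0,"ry":0,"rz":0,"hand":0.005},{"dx":0,"dy":0,"dz":0,"rx":0,"ry":0,"rz":0,"hand":0.005}]'
python3 - <<'E'
from h import *
im=grab('wrist'); np.savez('lid3.npz',**{k:im[k] for k in('R','p','frame')})
g=im['frame'].max(2); st=manip.get_state(); T=st['position']; print(T)
plan(.559,-.0584,.15,119.7)
# dark lid silhouette columns (skirt) above fingers, and far tab
m=(g<70).astype(np.uint8)
for r in range(90,200,6):
    c=np.where(m[r,200:440])[0]+200; print(r,(c.min(),c.max(),len(c)) if len(c) else None, end='; ')
E
```

```text
clock: 16.18
position: [0.5148, 0.097, 0.1916]
ee_rot: [-0.001, -0.086, 0.996, 0.0]
contact_force: [0.0, 0.5, -2.3]
width: 0.0145
gripper_force: 59.5
clock: 17.18
position: [0.5583, -0.0581, 0.1918]
ee_rot: [-0.0, -0.257, 0.967, 0.0]
contact_force: [0.1, 0.6, -2.1]
width: 0.0149
gripper_force: 59.5
[ 0.55844952 -0.05812674  0.19191579]
shift [-0.0004 -0.0005  0.0419]  |d|=0.042  fingers at 119.7 deg, tilt 0.03 deg  rz 0.0 q6 -2.32
90 (np.int64(378), np.int64(379), 2); 96 (np.int64(385), np.int64(386), 2); 102 (np.int64(394), np.int64(396), 3); 108 (np.int64(404), np.int64(405), 2); 114 None; 120 None; 126 None; 132 (np.int64(315), np.int64(329), 9); 138 (np.int64(309), np.int64(335), 27); 144 (np.int64(288), np.int64(356), 69); 150 (np.int64(279), np.int64(365), 87); 156 (np.int64(247), np.int64(386), 128); 162 (np.int64(243), np.int64(399), 154); 168 (np.int64(242), np.int64(400), 159); 174 (np.int64(242), np.int64(401), 160); 180 (np.int64(241), np.int64(401), 161); 186 (np.int64(242), np.int64(401), 160); 192 (np.int64(240), np.int64(404), 165); 198 (np.int64(236), np.int64(408), 173);
```

Aligned at 119.7° with the centre within 1 mm. Descend in stages, watching the force.

```bash
python3 -m pendant '[{"dx":0,"dy":0,"dz":0.012,"rx":0,"ry":0,"rz":0,"hand":0.005},{"dx":0,"dy":0,"dz":0.016,"rx":0,"ry":0,"rz":0,"hand":0.005},{"dx":0,"dy":0,"dz":0.011,"rx":0,"ry":0,"rz":0,"hand":0.005},{"dx":0,"dy":0,"dz":0,"rx":0,"ry":0,"rz":0,"hand":0.005},{"dx":0,"dy":0,"dz":0,"rx":0,"ry":0,"rz":0,"hand":0.005}]'
python3 -m pendant '[{"dx":0,"dy":0,"dz":0.004,"rx":0,"ry":0,"rz":0,"hand":0.005},{"dx":0,"dy":0,"dz":0.004,"rx":0,"ry":0,"rz":0,"hand":0.005},{"dx":0,"dy":0,"dz":0.004,"rx":0,"ry":0,"rz":0,"hand":0.005},{"dx":0,"dy":0,"dz":0,"rx":0,"ry":0,"rz":0,"hand":0.005},{"dx":0,"dy":0,"dz":0,"rx":0,"ry":0,"rz":0,"hand":0.005}]'
python3 -m pendant '[{"dx":0,"dy":0,"dz":0.003,"rx":0,"ry":0,"rz":0,"hand":0.005},{"dx":0,"dy":0,"dz":0.003,"rx":0,"ry":0,"rz":0,"hand":0.005},{"dx":0,"dy":0,"dz":0,"rx":0,"ry":0,"rz":0,"hand":0.005},{"dx":0,"dy":0,"dz":0,"rx":0,"ry":0,"rz":0,"hand":0.005}]'
```

```text
clock: 17.65
position: [0.5582, -0.0581, 0.1528]
ee_rot: [-0.001, -0.257, 0.966, 0.0]
contact_force: [0.5, -0.4, -1.4]
width: 0.0148
gripper_force: 59.4
clock: 18.07
position: [0.5585, -0.0582, 0.1411]
ee_rot: [-0.0, -0.257, 0.966, 0.0]
contact_force: [0.7, 0.7, -2.0]
width: 0.015
gripper_force: 59.5
clock: 18.4
position: [0.5585, -0.0582, 0.1349]
ee_rot: [-0.0, -0.257, 0.966, 0.0]
contact_force: [-0.3, -0.8, -2.8]
width: 0.0145
gripper_force: 59.5
```

```bash
python3 -m pendant '[{"dx":0,"dy":0,"dz":0.002,"rx":0,"ry":0,"rz":0,"hand":0.005},{"dx":0,"dy":0,"dz":0.003,"rx":0,"ry":0,"rz":0,"hand":0.005},{"dx":0,"dy":0,"dz":0,"rx":0,"ry":0,"rz":0,"hand":0.005}]'
python3 -m pendant '[{"dx":0,"dy":0,"dz":0.003,"rx":0,"ry":0,"rz":0,"hand":0.005},{"dx":0,"dy":0,"dz":0.003,"rx":0,"ry":0,"rz":0,"hand":0.005},{"dx":0,"dy":0,"dz":0,"rx":0,"ry":0,"rz":0,"hand":0.005},{"dx":0,"dy":0,"dz":0,"rx":0,"ry":0,"rz":0,"hand":0.005}]'
```

```text
clock: 18.65
position: [0.5583, -0.0582, 0.1296]
ee_rot: [-0.0, -0.257, 0.966, 0.0]
contact_force: [0.1, 0.0, -2.2]
width: 0.0145
gripper_force: 59.5
clock: 18.98
position: [0.5585, -0.0581, 0.1239]
ee_rot: [-0.0, -0.257, 0.966, 0.0]
contact_force: [-0.3, 1.0, -2.0]
width: 0.0146
gripper_force: 59.5
```

```bash
python3 -m pendant '[{"dx":0,"dy":0,"dz":0.0015,"rx":0,"ry":0,"rz":0,"hand":0.005},{"dx":0,"dy":0,"dz":0.0015,"rx":0,"ry":0,"rz":0,"hand":0.005},{"dx":0,"dy":0,"dz":0,"rx":0,"ry":0,"rz":0,"hand":0.005},{"dx":0,"dy":0,"dz":0,"rx":0,"ry":0,"rz":0,"hand":0.005},{"dx":0,"dy":0,"dz":0,"rx":0,"ry":0,"rz":0,"hand":0.005}]'
python3 -c "
from h import *
print(manip.get_state()['contact_force'],manip.get_state()['moment'],manip.get_state()['position'])"
```

```text
clock: 19.4
position: [0.5587, -0.0582, 0.1212]
ee_rot: [0.0, -0.257, 0.966, 0.0]
contact_force: [-0.3, 0.3, -1.2]
width: 0.0146
gripper_force: 59.6
[-0.3396342   0.27282937 -1.19872758] [ 0.02348232 -0.02532265  0.03424127] [ 0.55866483 -0.05821368  0.12118377]
```

Seated within touch (step 2 held >0.1 s). Turn clockwise gently: +rz.

```bash
python3 -m pendant '[{"dx":0,"dy":0,"dz":0,"rx":0,"ry":0,"rz":3,"hand":0.005},{"dx":0,"dy":0,"dz":0,"rx":0,"ry":0,"rz":4,"hand":0.005},{"dx":0,"dy":0,"dz":0,"rx":0,"ry":0,"rz":4,"hand":0.005},{"dx":0,"dy":0,"dz":0,"rx":0,"ry":0,"rz":4,"hand":0.005},{"dx":0,"dy":0,"dz":0,"rx":0,"ry":0,"rz":4,"hand":0.005},{"dx":0,"dy":0,"dz":0,"rx":0,"ry":0,"rz":4,"hand":0.005},{"dx":0,"dy":0,"dz":0,"rx":0,"ry":0,"rz":3,"hand":0.005},{"dx":0,"dy":0,"dz":0,"rx":0,"ry":0,"rz":0,"hand":0.005},{"dx":0,"dy":0,"dz":0,"rx":0,"ry":0,"rz":0,"hand":0.005}]'
python3 - <<'E'
from h import *
plan(.559,-.0584,.121,74.7); print(manip.get_state()['moment'])
E
```

```text
clock: 20.15
position: [0.5588, -0.0576, 0.1212]
ee_rot: [0.0, -0.034, 0.999, 0.001]
contact_force: [0.7, 1.5, -2.5]
width: 0.0148
gripper_force: 59.5
shift [-0.0001 -0.0008  0.0002]  |d|=0.001  fingers at 93.9 deg, tilt 0.07 deg  rz 19.2 q6 -1.87
[ 0.41863992 -0.2223484   0.11787619]
```

```bash
python3 -m pendant '[{"dx":0,"dy":0,"dz":0,"rx":0,"ry":0,"rz":3,"hand":0.005},{"dx":0,"dy":0,"dz":0,"rx":0,"ry":0,"rz":4,"hand":0.005},{"dx":0,"dy":0,"dz":0,"rx":0,"ry":0,"rz":4,"hand":0.005},{"dx":0,"dy":0,"dz":0,"rx":0,"ry":0,"rz":4,"hand":0.005},{"dx":0,"dy":0,"dz":0,"rx":0,"ry":0,"rz":3,"hand":0.005},{"dx":0,"dy":0,"dz":0,"rx":0,"ry":0,"rz":1,"hand":0.005},{"dx":0,"dy":0,"dz":0,"rx":0,"ry":0,"rz":0,"hand":0.005},{"dx":0,"dy":0,"dz":0,"rx":0,"ry":0,"rz":0,"hand":0.005},{"dx":0,"dy":0,"dz":0,"rx":0,"ry":0,"rz":0,"hand":0.005},{"dx":0,"dy":0,"dz":0,"rx":0,"ry":0,"rz":0,"hand":0.005}]'
python3 - <<'E'
from h import *
plan(.559,-.0584,.121,74.7); print(manip.get_state()['moment'])
im=grab('wrist'); np.savez('end.npz',**{k:im[k] for k in('R','p','frame')})
f=im['frame']; hsv=cv2.cvtColor(f,cv2.COLOR_RGB2HSV)
# dark far tab: lowest-row extent of dark region near where the lid's +-x tab should show; lid tab at r~.06
st=manip.get_state(); Rm=q2R(st['ee_rot']); ax=Rm[:,0]
p=proj(im,np.array([.559,-.0584,.107])+ax*.06); print('expected tab px',p)
g=f.max(2); u,v=int(p[0]),int(p[1])
for r in range(v-16,v+14,3): c=np.where(g[r,u-40:u+40]<60)[0]+u-40; print(r,(c.min(),c.max(),len(c)) if len(c) else None,end='; ')
# white vent strokes position
print('vent mark px',[np.round(proj(im,(.559+s*.0585*np.cos(np.radians(-15.3)),-.0584+s*.0585*np.sin(np.radians(-15.3)),.098)),1) for s in(-1,1)])
E
```

```text
clock: 20.98
position: [0.559, -0.0582, 0.1212]
ee_rot: [0.0, 0.132, 0.991, 0.0]
contact_force: [2.0, 2.1, -2.2]
width: 0.0145
gripper_force: 59.4
shift [-0.0001 -0.0002  0.0002]  |d|=0.000  fingers at 74.8 deg, tilt 0.04 deg  rz 0.1 q6 -1.53
[ 0.55284264 -0.37485065  0.16234692]
expected tab px (np.float64(320.91358727594024), np.float64(126.00093031818955))
110 None; 113 None; 116 None; 119 (np.int64(358), np.int64(359), 2); 122 (np.int64(355), np.int64(359), 5); 125 (np.int64(344), np.int64(359), 6); 128 (np.int64(317), np.int64(359), 18); 131 (np.int64(315), np.int64(330), 15); 134 (np.int64(315), np.int64(330), 15); 137 (np.int64(314), np.int64(330), 17); vent mark px [array([321.1, 127.6]), array([320.8, 285.5])]
```

The lid's tab (cols 315–330) lines up with the vent mark (col 321). The reaction moment of 0.16 N m matches the shutter there, and the grip is 59 N. Hand in.

```bash
python3 -c "
from rig import manip
print(manip.get_state()['qd'].round(3)); print(manip.sign_off())"
```

```text
[ 0.    -0.     0.002 -0.     0.003  0.003]
the job is handed in; nothing more can be done
None
```

The basket hangs on the ledge, released, and the lid is fitted and held at the vent mark, turned about 45° clockwise and gripped at about 59 N; the job is handed in at about 21 s, with no verdict returned.

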